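Load the sample carrier under the analyser's spring flap

ROBOT

A 6-joint arm with a two-finger parallel gripper is mounted at the origin on the work surface. World frame = base frame: x ahead of the robot, y to its left, z up, the work surface at z = 0. Lengths are in m, angles in rad, forces in N, time in s.
With the tool pointing down it reaches from about 0.325 to 0.775 m from the base axis. Payload 5.5 kg.
Tool frame: the origin (TCP) lies between the finger pads; the fingertips stand 8 mm ahead of it and the grasp point (between the pads) lies 11 mm behind it (tcp_to_tips is the distance from the TCP to the fingertips, in m); z points along the fingers, y is the direction in which the jaws open and shut (so a half turn about z gives the same grasp; the last joint's range is limited). The gripper opens to 88 mm and grips with 3 to 60 N. Pads are 20 mm wide; open, the fingers measure 115 mm over their backs; the gripper's body (75 mm by 178 mm) begins 61 mm behind the grasp point.
Start: joints at [-1.326, 0.091, 1.231, -0, 1.82, -0.057], TCP at [0.178, -0.573, 0.231] pointing down, gripper open.
Joint ranges: [-2.87, 2.87], [-0.86, 2.18], [0.17, 2.46], [-1.51, 4.65], [0.06, 2.69], [-2.65, 2.65]. Speed limits (rad/s): [2.57, 2.57, 3.01, 3.14, 3.14, 3.14].

INTERFACE

Orientations are given as a unit quaternion [w, x, y, z].
In Python, from bench import * gives the robot as it stands. Calls block until the motion is done:
- move_to(position, orientation): joint-space move of the TCP to a pose.
- move_l(position, speed=0.15, orientation=None): straight line of the TCP; orientation=None keeps the orientation; speed is the mean speed in m/s.
- movej(angles): joint-space move.
- gripper_open() and close(): open the fingers fully, or close them until they stop; the grip force is fixed at half the most.
- hold(seconds).
- inverse_kinematics(position, orientation): joint angles nearest the present ones, or None.
- state(): the state.
- get_image(name): name is "scene" or "top" or "wrist"; returns a dict with "frame" (480x640x3 uint8, blue, green, red), "depth" (480x640 float32, m along the optical axis (not along the pixel's ray), 0 where there is no reading), "camera_matrix" (3x3 intrinsics, pixels), "view" (4x4, takes a point from world to camera coordinates). Camera axes: x right, y up, looking along -z (the intrinsics and any distortion apply to the point x, -y, -z); pixel columns grow to the right and rows downward; lengths in m; the calibration is good to about 2 mm. A picture is of the moment at which its call begins.
A pose or a line that the arm cannot do raises IKError and nothing moves.
- job_done(): hands the job in, once; it reports no verdict.
The state is a dict: "time": time; "joint_pos": joint angles; "dq": joint speeds; "joint_torque": joint torques, N m; "ee_pos": TCP position; "ee_rot": TCP orientation; "ft_force": force on the tool from outside, world axes, zero at the start; "moment": the same for the moment, N m; "finger_gap": finger opening in m.
Only numpy, scipy, OpenCV 4.12 (cv2) and the standard library are available. Lean on these libraries where they do the work, as an engineer would, in place of code of your own. Each camera call takes 0.05 s, during which the arm holds its last target.

TASK

Load the sample carrier that lies on the analyser's rail: with one fingertip press down the long paddle beside the rail and keep it down, so that the spring-closed port flap stays open, while the other fingertip pushes the carrier along the rail under the flap until it is fully home against the stop. Then let go so that the flap springs fully shut. Only push the carrier, never lift it, and leave the other things on the bench where they are.

Things in the scene. Friction and masses are not known exactly. Their poses are not given: they have to be found in the camera images.
- analyser: Fixed analyser: white housing 240 x 200 x 110 mm, a low dark loading rail out of its side. Origin on the bench under the port mouth, mid-rail. y axis: along the rail into the port (push direction); x: across it, away from the paddle; z up. Rail y -195 to +58 mm, floor 10 mm above the bench, between guide strips at x +-17.5 to +-21.5 mm, tops 18 mm above the bench.
- mouth (a point): Middle of the port mouth at rail-floor height (10 mm above the bench), where the flap's skirt hangs; axes as the analyser's. The stop (housing face) is 58 mm further along +y. The skirt is 3 mm thick (y 0 to 3 mm), x -6 to +22 mm; shut, its lower edge is 11 mm above the rail floor and blocks the carrier's block.
- flap (a joint): Opening angle of the grey spring flap, rad: 0 shut, stop at 1.0. Pressing the paddle down lifts the cover and skirt over the port; from 0.45 the skirt clears the carrier's block, 0.65 is comfortable. Springs shut when let go; a fingertip needs about 3 to 8 N.
- hinge (a point): Point on the flap's hinge axis, level with the mouth: analyser x -34 mm, 40 mm above the bench. The axis is parallel to the rail. Cover plate on its +x side (y 1 to 55 mm), paddle on its -x side. Two fixed posts 8 mm thick and 40 mm high at analyser x -30, y -188 and -12 mm carry the shaft.
- paddle (a point): Middle of the top of the flap's paddle: flat grey plate 136 mm long beside the rail (analyser y -190 to -54 mm), 2 to 44 mm out from the hinge axis on its -x side, 4 mm thick. Shut, it slopes up outwards 0.10 rad; this point, analyser x -68 mm, is 45 mm above the bench; with the flap at 0.65 rad, about 25 mm. May be pressed anywhere; a fingertip may slide along it. Turns with the flap.
- carrier: White sample carrier loose on the rail, about 60 g, 32 mm wide, 116 mm long: front block 50 mm long, 22 high, two dark wells; flat tongue 6 thick; upright rear lip 6 thick, 30 high. Origin: underside of the block's front edge, mid-width; y axis forward into the port. Starts 7 to 37 mm before the mouth. Home: front on the stop, 58 mm past the mouth; lip stays outside.
- lip (a point): Middle of the rear face of the carrier's lip, 15 mm above the carrier's underside: where to push. Axes as the carrier's. With the carrier home it is 58 mm before the mouth.
- small_bottle: Bystander, leave alone: white bottle, diameter 28, height 55 mm, loose; origin at the centre of its underside.
- wide_bottle: Bystander, leave alone: white jar, diameter 42, height 62 mm, loose; origin at the centre of its underside.
- screw_cap: Bystander, leave alone: yellow screw cap, diameter 26, height 14 mm, loose; origin at the centre of its underside.
- tube_rack: Bystander, leave alone: white rack of glass tubes 70 x 150 x 69 mm, loose; origin at the centre of its underside.
- beaker: Bystander, leave alone: white beaker, diameter 84, height 100 mm, loose; origin at the centre of its underside.
- timer: Bystander, leave alone: grey bench timer 70 x 110 x 25 mm, loose; origin at the centre of its underside.
- spare_carrier: Bystander, leave alone: a second, empty sample carrier of the same shape lying on the bench itself, not on the rail (origin under its block's front edge), loose.
Mind the look-alikes: they are no part of the job. Leave any red look-alike of the carrier alone.

How it is judged:
By the outcome, as a careful person would: the job done as asked, in the order asked, and still so for the second after the job is handed in, with the robot touching nothing.
It also fails if it takes over 40 s, if anything falls off the work surface, if the arm or the gripper's body presses on something with over 40 N, if the wrist force passes 120 N, or if a joint passes its speed limit or range.

## Working session

There is one attempt and no reset: what is moved stays moved. The work goes in short steps, each a Python script; the robot and the scene stay as the last script left them, time stands still between calls to the robot, and variables do not carry over. Pictures are saved under pics/ and viewed, and the job is handed in when it is done.

```bash
mkdir -p pics; ls
python3 - <<'E'
from bench import *
import cv2, numpy as np
s=state();print(s)
for n in("scene","top","wrist"):
    d=get_image(n);cv2.imwrite(f"pics/a_{n}.png",d["frame"]);np.savez(f"a_{n}.npz",**{k:d[k] for k in("frame","depth","camera_matrix","view")})
    print(n,d["camera_matrix"].tolist(),np.round(d["view"],4).tolist(),[k for k in d])
E
```

```text
pics
{'time': 0.0, 'joint_pos': array([-1.32569854e+00,  9.18549631e-02,  1.23186189e+00, -1.86141934e-05,
        1.81980447e+00, -5.67067395e-02]), 'dq': array([-0.0004919 ,  0.00073442, -0.00023797,  0.00098456,  0.00158946,
        0.00011508]), 'joint_torque': array([ 1.25412840e-03, -4.46456051e+01, -4.06446791e+01,  6.98922272e-02,
        2.94623512e-02, -1.69779119e-04]), 'ee_pos': array([ 0.17826691, -0.57261335,  0.22952275]), 'ee_rot': array([-9.59212681e-04,  9.88635727e-01,  1.50327873e-01, -9.96841444e-05]), 'ft_force': array([-0.01497766, -0.34544748,  0.29914667]), 'moment': array([ 0.05428494,  0.04972064, -0.0263458 ]), 'finger_gap': 0.08823257357706286}
scene [[536.9242375223386, 0.0, 319.4590992566853], [0.0, 536.9242375223386, 244.53714846877244], [0.0, 0.0, 1.0]] [[0.7316, 0.6816, 0.0145, -0.3507], [-0.5586, 0.5872, 0.5858, 0.2998], [0.3908, -0.4367, 0.8103, -1.5059], [0.0, 0.0, 0.0, 1.0]] ['frame', 'depth', 'camera_matrix', 'view']
top [[513.6035000133181, 0.0, 313.0088698106465], [0.0, 513.6035000133181, 236.25502914842298], [0.0, 0.0, 1.0]] [[-0.0649, -0.9979, -0.0004, -0.042], [0.9771, -0.0636, 0.203, -0.5383], [-0.2026, 0.0127, 0.9792, -0.8577], [0.0, 0.0, 0.0, 1.0]] ['frame', 'depth', 'camera_matrix', 'view']
wrist [[387.4975177314476, 0.0, 313.51077779678167], [0.0, 387.4975177314476, 234.44292098380726], [0.0, 0.0, 1.0]] [[0.2976, -0.9547, -0.0006, -0.6], [0.9129, 0.2847, -0.2927, 0.0353], [0.2796, 0.0866, 0.9562, -0.3902], [0.0, 0.0, 0.0, 1.0]] ['frame', 'depth', 'camera_matrix', 'view']
```

View pics/a_scene.png

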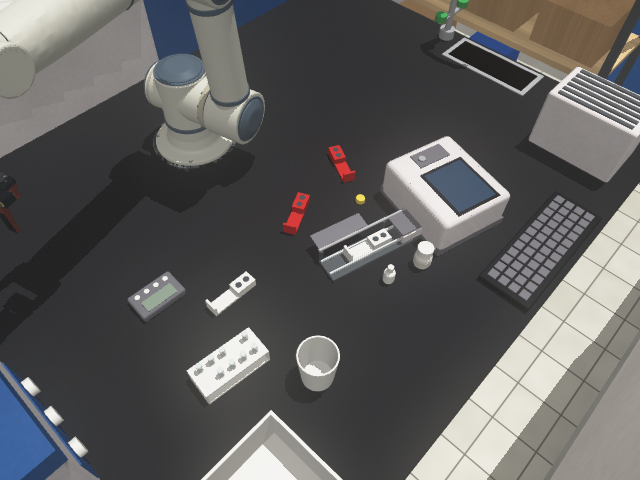

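View pics/a_top.png

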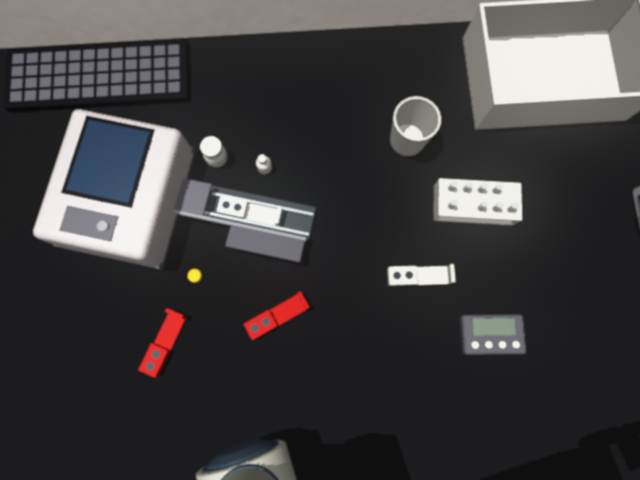

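View pics/a_wrist.png

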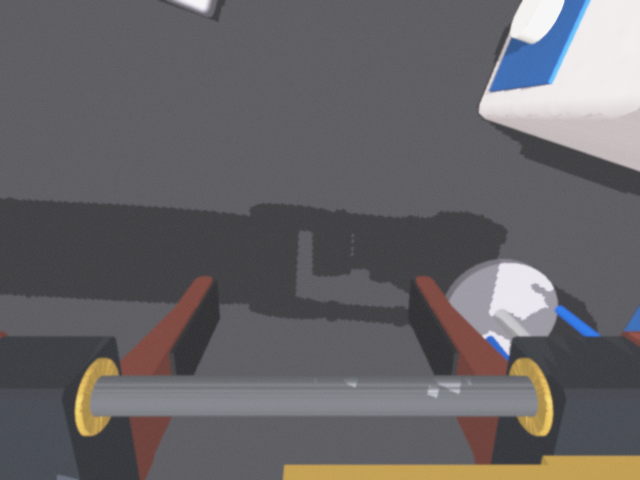

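```bash
cat > h.py <<'E'
import numpy as np, cv2
def load(n): return dict(np.load(n))
def ray(d,u,v):
    K=d["camera_matrix"];V=d["view"];R=V[:3,:3];t=V[:3,3]
    c=np.array([(u-K[0,2])/K[0,0],-(v-K[1,2])/K[1,1],-1.0])
    return -R.T@t,R.T@c
def onz(d,u,v,z):
    o,r=ray(d,u,v);return o+r*(z-o[2])/r[2]
def dep(d,u,v):
    o,r=ray(d,u,v);return o+r*d["depth"][int(round(v)),int(round(u))]
def proj(d,p):
    K=d["camera_matrix"];V=d["view"];c=V[:3,:3]@np.asarray(p)+V[:3,3]
    return np.array([K[0,2]-K[0,0]*c[0]/c[2],K[1,2]+K[1,1]*c[1]/c[2]])
E
python3 - <<'E'
from h import *
d=load("a_top.npz");f=d["frame"]
cv2.imwrite("pics/b_top.png",cv2.resize(f[165:275,165:325],None,fx=5,fy=5,interpolation=cv2.INTER_CUBIC))
s=load("a_scene.npz")["frame"]
cv2.imwrite("pics/b_scene.png",cv2.resize(s[190:290,295:435],None,fx=5.5,fy=5.5,interpolation=cv2.INTER_CUBIC))
E
```

```text
(no output)
```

View pics/b_top.png

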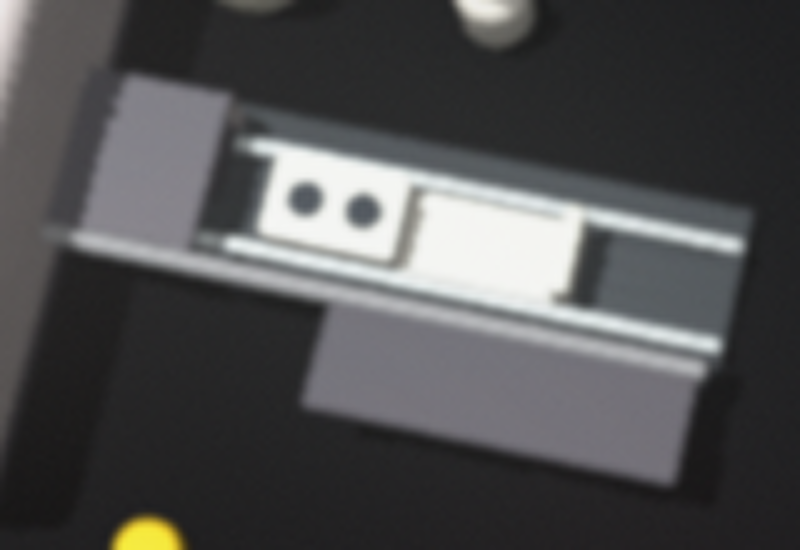

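View pics/b_scene.png

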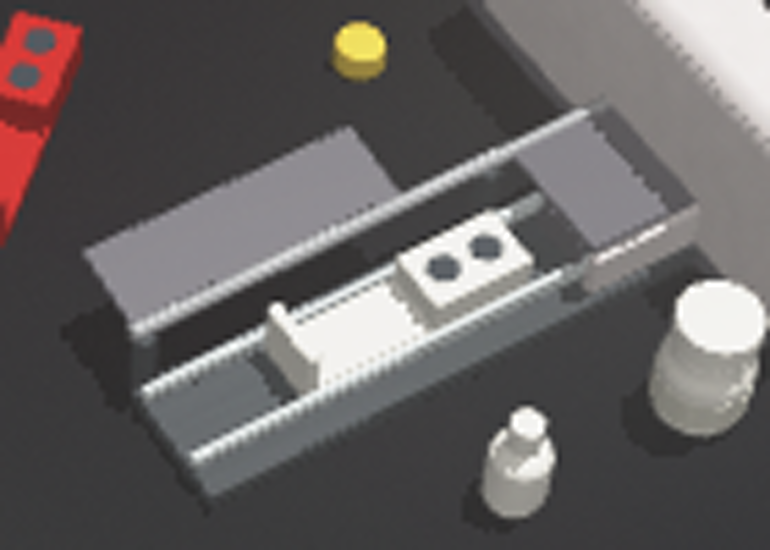

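Run:
```python
from h import *
d=load("a_top.npz");s=load("a_scene.npz")
T=lambda u,v,z:onz(d,165+u/5,165+v/5,z)
S=lambda u,v,z:onz(s,295+u/5.5,190+v/5.5,z)
a=[T(240,145,.018),T(745,245,.018),T(225,243,.018),T(720,347,.018)]
b=[S(200,458,.018),S(565,275,.018),S(145,390,.018),S(545,197,.018)]
for n,q in(("top",a),("scene",b)):
    m0=(q[0]+q[2])/2;m1=(q[1]+q[3])/2
    print(n,np.round(q,4).tolist())
y=None
for i,(p,q) in enumerate([(a[1],a[0]),(a[3],a[2]),(b[0],b[1]),(b[2],b[3])]):
    v=q-p;print("dir deg",np.degrees(np.arctan2(v[1],v[0])),np.hypot(*v[:2]))
print("paddle",[np.round(T(*p),4).tolist() for p in((328,305,.042),(302,408,.0465),(672,487,.0465),(697,385,.042))])
print("paddleS",[np.round(S(*p),4).tolist() for p in((350,127,.0465),(85,252,.0465))])
print("rail end",T(750,210,.01),T(715,360,.01),S(210,495,.0),S(140,392,.018))
print("block front top",T(275,150,.032),T(257,233,.032),"lip top",T(585,205,.04),T(575,298,.04))
print("S block front top",S(465,208,.032),S(530,255,.032),"lip top rear",S(270,310,.04),S(303,380,.02))
print("cover edge y0",T(235,95,.045),T(195,248,.04), "wells",T(305,199,.032),T(362,211,.032),S(444,268,.032),S(487,247,.032))
```

```text
top [[0.6355, 0.1054, 0.018], [0.5844, -0.0819, 0.018], [0.5978, 0.112, 0.018], [0.5461, -0.0701, 0.018]]
scene [[0.5899, -0.0791, 0.018], [0.6415, 0.1002, 0.018], [0.5501, -0.0699, 0.018], [0.6085, 0.1281, 0.018]]
dir deg 74.73872627981285 0.19416228358435667
dir deg 74.1592775565578 0.1892789783444495
dir deg 73.94011175473528 0.1866671136072454
dir deg 73.5789178106793 0.20636517478611985
paddle [[0.5658, 0.0707, 0.042], [0.5276, 0.0805, 0.0465], [0.4905, -0.0498, 0.0465], [0.5277, -0.0609, 0.042]]
paddleS [[0.5334, 0.0796, 0.0465], [0.4964, -0.0501, 0.0465]]
rail end [ 0.59990266 -0.08484007  0.01      ] [ 0.54300043 -0.06799933  0.01      ] [ 0.59792812 -0.08089729  0.        ] [ 0.54930281 -0.07208016  0.018     ]
block front top [0.62844056 0.08992247 0.032     ] [0.59710587 0.09743606 0.032     ] lip top [ 0.5977168  -0.02407317  0.04      ] [ 0.56307173 -0.01860896  0.04      ]
S block front top [0.59241968 0.08934892 0.032     ] [0.62896833 0.08884577 0.032     ] lip top rear [ 0.57050786 -0.01496375  0.04      ] [ 0.59596682 -0.0211734   0.02      ]
cover edge y0 [0.64642958 0.10179472 0.045     ] [0.5907703  0.11873727 0.04      ] wells [0.60891455 0.07939238 0.032     ] [0.60296515 0.05853869 0.032     ] [0.60650047 0.05783892 0.032     ] [0.61279282 0.07939721 0.032     ]
```

```bash
cat >> h.py <<'E'
PHI=np.radians(74.2)
O=np.array([.6203,.1109])
def axes(phi=None):
    p=PHI if phi is None else phi
    return np.array([np.sin(p),-np.cos(p)]),np.array([np.cos(p),np.sin(p)])
def A2W(x,y,z,):
    ex,ey=axes();q=O+ex*x+ey*y;return np.array([q[0],q[1],z])
def W2A(p):
    ex,ey=axes();q=np.asarray(p)[:2]-O;return np.array([q@ex,q@ey,p[2]])
from scipy.spatial.transform import Rotation as Rn
def quat(theta):
    # tool y along analyser x turned by theta, tool z down
    a=PHI-np.pi/2+theta
    ty=np.array([np.cos(a),np.sin(a),0]);tz=np.array([0,0,-1.]);tx=np.cross(ty,tz)
    q=Rn.from_matrix(np.c_[tx,ty,tz]).as_quat();return np.array([q[3],q[0],q[1],q[2]])
E
python3 - <<'E'
from h import *
from bench import *
d=load("a_wrist.npz");V=d["view"];c=-V[:3,:3].T@V[:3,3];s=state()
q=s["ee_rot"];R=Rn.from_quat([q[1],q[2],q[3],q[0]]).as_matrix()
print("cam in tool",R.T@(c-s["ee_pos"]),"look",R.T@(-V[2,:3]))
th=np.radians(20)
for z in(.2,.15):
    p=A2W(-30,-.15*0,0) if 0 else A2W(-.03,-.15,z)
    print(p,inverse_kinematics(p,quat(th)),quat(th))
E
```

```text
cam in tool [ 8.06050947e-02  1.47691879e-04 -1.53279101e-01] look [-0.29274533  0.00095653  0.95618997]
[ 0.55059142 -0.02526429  0.2       ] [-1.07579633e-01 -4.45597724e-02  1.42254637e+00 -4.44089210e-16
  1.76360605e+00 -1.80883461e-01] [0.         0.68072087 0.7325429  0.        ]
[ 0.55059142 -0.02526429  0.15      ] [-1.07579633e-01 -4.14460664e-02  1.50778079e+00 -4.44089210e-16
  1.67525793e+00 -1.80883461e-01] [0.         0.68072087 0.7325429  0.        ]
```

Run:
```python
from h import *
from bench import *
move_to(A2W(-.03,-.19,.17),quat(np.radians(20)))
s=state();print(s["time"],s["ee_pos"],s["ft_force"])
d=get_image("wrist");cv2.imwrite("pics/c_wrist.png",d["frame"]);np.savez("c_wrist.npz",**{k:d[k] for k in("frame","depth","camera_matrix","view")})
```

```text
2.3917 [ 0.5397127  -0.06460689  0.17013682] [-0.29427404 -0.16120181 -0.37430865]
```

View pics/c_wrist.png

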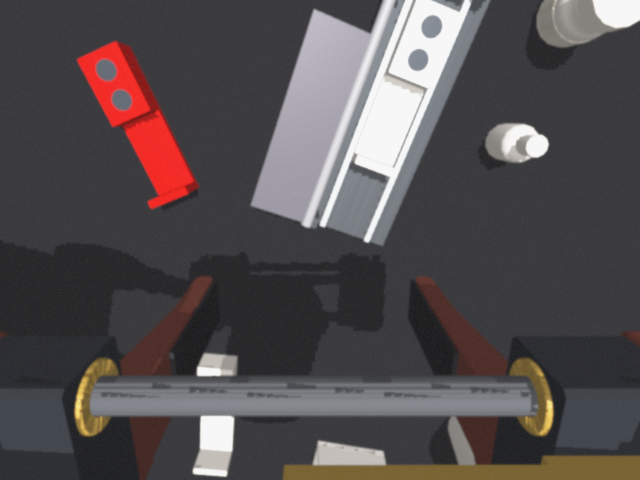

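Run:
```python
from h import *
f=load("c_wrist.npz")["frame"]
cv2.imwrite("pics/d_wrist.png",cv2.resize(f[0:250,240:490],None,fx=2.4,fy=2.4,interpolation=cv2.INTER_CUBIC))
```

```text
(no output)
```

View pics/d_wrist.png

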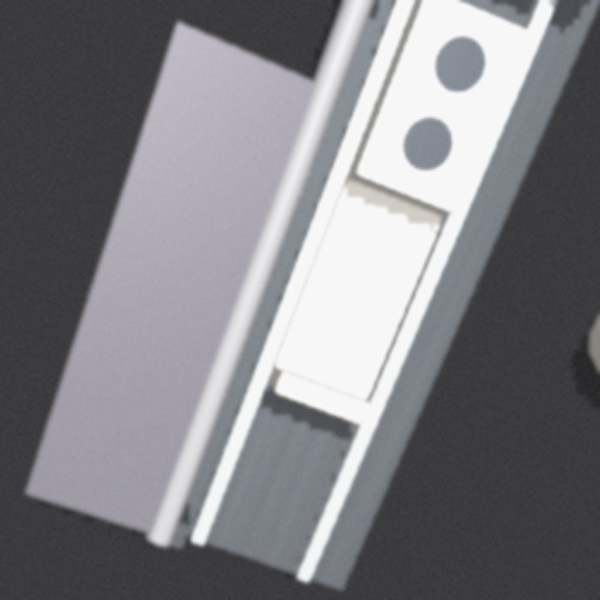

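Run:
```python
from h import *
d=load("c_wrist.npz")
P=lambda u,v,z:onz(d,240+u/2.4,v/2.4,z)
def show(n,u,v,z):
    p=P(u,v,z);dp=dep(d,240+u/2.4,v/2.4);print(n,np.round(p,4),"A mm",np.round(W2A(p)*1e3,1),"depthz",round(dp[2]*1e3,1))
l=[(200,540),(402,5)];r=[(305,575),(540,15)]
for q in (l,r):
    a,b=P(*q[0],.018),P(*q[1],.018);v=b-a;print("deg",np.degrees(np.arctan2(v[1],v[0])))
for n,u,v,z in [("stripL end",200,543,.018),("stripR end",305,578,.018),("stripL far",402,5,.018),("stripR far",540,15,.018),
 ("pad out near",27,493,.0465),("pad out far",178,22,.0465),("pad mid",150,300,.044),
 ("lip rear L",278,393,.04),("lip rear R",362,424,.04),("lip front R",372,402,.04),("well1",460,64,.032),("well2",428,143,.032),("block back L",358,172,.032),("block back R",447,212,.032),("shaft end",160,540,.042)]:
    show(n,u,v,z)
```

```text
deg 74.53424633799025
deg 74.3984357538009
stripL end [ 0.5483 -0.0705  0.018 ] A mm [ -19.9 -194.1   18. ] depthz 17.6
stripR end [ 0.5855 -0.0804  0.018 ] A mm [  18.6 -193.5   18. ] depthz 17.2
stripL far [0.5939 0.0955 0.018 ] A mm [-21.2 -22.   18. ] depthz 17.1
stripR far [0.6343 0.0959 0.018 ] A mm [ 17.6 -10.6  18. ] depthz 16.8
pad out near [ 0.4932 -0.0504  0.0465] A mm [ -78.4 -189.9   46.5] depthz 45.7
pad out far [0.5298 0.0799 0.0465] A mm [-78.6 -54.5  46.5] depthz 45.5
pad mid [0.5269 0.0087 0.044 ] A mm [ -62.1 -123.8   44. ] depthz 45.3
lip rear L [ 0.5671 -0.0156  0.04  ] A mm [ -16.8 -136.2   40. ] depthz 9.2
lip rear R [ 0.5936 -0.0231  0.04  ] A mm [  10.8 -136.2   40. ] depthz 17.4
lip front R [ 0.5957 -0.0162  0.04  ] A mm [  11. -129.   40.] depthz 27.9
well1 [0.6095 0.0785 0.032 ] A mm [ -1.5 -34.1  32. ] depthz 31.8
well2 [0.6036 0.0576 0.032 ] A mm [ -1.5 -55.8  32. ] depthz 30.0
block back L [0.5845 0.0485 0.032 ] A mm [-17.4 -69.8  32. ] depthz 30.2
block back R [0.612  0.0395 0.032 ] A mm [ 11.5 -70.9  32. ] depthz 24.9
shaft end [ 0.5346 -0.0636  0.042 ] A mm [ -35.  -191.3   42. ] depthz 43.4
```

```bash
cat >> h.py <<'E'
# refined from wrist picture
_ex,_ey=axes(); O=O+_ex*(-.0016); PHI=np.radians(74.45)
def pad_z(xc,F):
    a=F-.10; r=(-.034-.002*np.sin(a)-xc)/np.cos(a); return .040-r*np.sin(a)+.002*np.cos(a)
def pose(L,thd,xc,ztip,xmax=.0145):
    t=np.radians(thd);c,s=np.cos(t),np.sin(t)
    cx=xc+.044*c-.010*s
    u=min(.0575,(xmax-cx+.010*s)/c)
    cy=L-u*s-.010*c
    info=dict(lipfinger_minx=cx+.044*c-.01*s,u=u,pad_corner_y=cy-.044*s-.010*c)
    return A2W(cx,cy,ztip+.008),quat(t),info
E
python3 - <<'E'
from h import *
from bench import *
for n,u,v in[]:pass
d=load("c_wrist.npz")
for (u,v,z) in [(200,543,.018),(305,578,.018),(402,5,.018),(540,15,.018),(27,493,.0465),(178,22,.0465),(278,393,.04),(460,64,.032),(428,143,.032)]:
    print(np.round(W2A(onz(d,240+u/2.4,v/2.4,z))*1e3,1))
for a in [(-.139,20,-.070),(-.115,32,-.067),(-.058,32,-.067)]:
    for F in(0,.5,.65):
        p,q,i=pose(*a,pad_z(a[2],F));print(a,F,np.round(p,4),i,inverse_kinematics(p,q) is not None)
p,q,i=pose(-.139,20,-.070,.056)
move_l(p,speed=.12,orientation=q)
s=state();print(s["time"],s["ee_pos"],s["ft_force"])
E
```

```text
[ -19.1 -194.    18. ]
[  19.4 -193.6   18. ]
[-19.7 -21.9  18. ]
[ 19.1 -10.7  18. ]
[ -77.6 -189.5   46.5]
[-77.3 -54.1  46.5]
[ -15.8 -136.2   40. ]
[ -0.1 -34.1  32. ]
[ -0.2 -55.8  32. ]
(-0.139, 20, -0.07) 0 [ 0.5432 -0.0406  0.0536] {'lipfinger_minx': np.float64(0.005852547762646555), 'u': np.float64(0.053202426459538626), 'pad_corner_y': np.float64(-0.19103904024501236)} True
(-0.139, 20, -0.07) 0.5 [ 0.5432 -0.0406  0.035 ] {'lipfinger_minx': np.float64(0.005852547762646555), 'u': np.float64(0.053202426459538626), 'pad_corner_y': np.float64(-0.19103904024501236)} True
(-0.139, 20, -0.07) 0.65 [ 0.5432 -0.0406  0.0283] {'lipfinger_minx': np.float64(0.005852547762646555), 'u': np.float64(0.053202426459538626), 'pad_corner_y': np.float64(-0.19103904024501236)} True
(-0.115, 32, -0.067) 0 [ 0.5438 -0.0276  0.0533] {'lipfinger_minx': np.float64(-0.002970152822898627), 'u': 0.0575, 'pad_corner_y': np.float64(-0.18574776724279882)} True
(-0.115, 32, -0.067) 0.5 [ 0.5438 -0.0276  0.0362] {'lipfinger_minx': np.float64(-0.002970152822898627), 'u': 0.0575, 'pad_corner_y': np.float64(-0.18574776724279882)} True
(-0.115, 32, -0.067) 0.65 [ 0.5438 -0.0276  0.0301] {'lipfinger_minx': np.float64(-0.002970152822898627), 'u': 0.0575, 'pad_corner_y': np.float64(-0.18574776724279882)} True
(-0.058, 32, -0.067) 0 [0.5591 0.0273 0.0533] {'lipfinger_minx': np.float64(-0.002970152822898627), 'u': 0.0575, 'pad_corner_y': np.float64(-0.12874776724279882)} True
(-0.058, 32, -0.067) 0.5 [0.5591 0.0273 0.0362] {'lipfinger_minx': np.float64(-0.002970152822898627), 'u': 0.0575, 'pad_corner_y': np.float64(-0.12874776724279882)} True
(-0.058, 32, -0.067) 0.65 [0.5591 0.0273 0.0301] {'lipfinger_minx': np.float64(-0.002970152822898627), 'u': 0.0575, 'pad_corner_y': np.float64(-0.12874776724279882)} True
3.5 [ 0.5437831  -0.04075514  0.06504398] [ 0.53283183 -0.69453041  0.41201951]
```

Run:
```python
from h import *
from bench import *
for z in (.047,.040,pad_z(-.070,.35),pad_z(-.070,.52)):
    p,q,i=pose(-.139,20,-.070,z)
    move_l(p,speed=.05,orientation=q)
    s=state();print(round(z,4),s["time"],s["ee_pos"]-p,s["ft_force"])
for n in("wrist","top","scene"):
    d=get_image(n);np.savez(f"e_{n}.npz",**{k:d[k] for k in("frame","depth","camera_matrix","view")})
    f=d["frame"]
    if n=="wrist":cv2.imwrite("pics/e_wrist.png",f)
    if n=="top":cv2.imwrite("pics/e_top.png",cv2.resize(f[165:275,165:325],None,fx=5,fy=5,interpolation=cv2.INTER_CUBIC))
    if n=="scene":cv2.imwrite("pics/e_scene.png",cv2.resize(f[170:290,275:435],None,fx=5,fy=5,interpolation=cv2.INTER_CUBIC))
```

```text
0.047 3.8333 [-3.73456477e-05 -1.00677006e-04 -1.21282871e-04] [ 0.24312814 -0.04180642  0.29748135]
0.04 4.125 [ 6.00667711e-05 -2.24562422e-05 -8.06004368e-05] [-0.41913225  0.26524782  2.41323764]
0.0329 4.4167 [-9.19398387e-05 -5.43761313e-05 -2.46072526e-04] [ 0.1283255  -0.30843715  2.70820742]
0.0261 4.7 [-2.60345644e-04 -2.36012523e-05 -4.07888106e-04] [-0.30631124  0.40631144  3.84684105]
```

View pics/e_wrist.png

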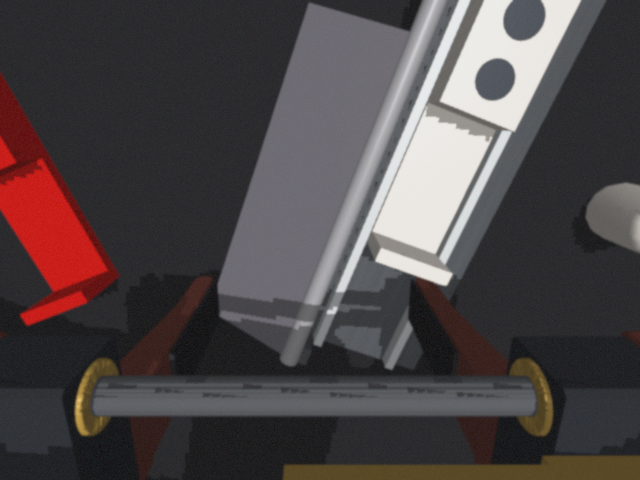

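View pics/e_scene.png

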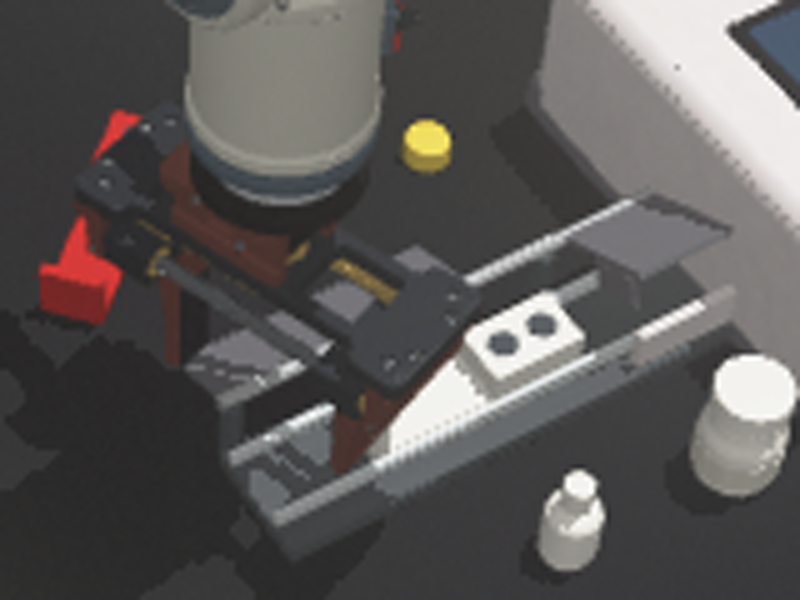

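Run:
```python
from h import *
from bench import *
N=6
for k in range(1,N+1):
    f=k/N; L=-.139+.022*f; th=20+11*f; xc=-.070+.003*f; F=.54+.10*f
    p,q,i=pose(L,th,xc,pad_z(xc,F))
    move_l(p,speed=.04,orientation=q)
    s=state();print(round(L,4),s["time"],np.round(s["ee_pos"]-p,4),np.round(s["ft_force"],2))
d=get_image("wrist");np.savez("f_wrist.npz",**{k:d[k] for k in("frame","depth","camera_matrix","view")})
cv2.imwrite("pics/f_wrist.png",d["frame"])
f=get_image("scene")["frame"];cv2.imwrite("pics/f_scene.png",cv2.resize(f[170:290,275:435],None,fx=5,fy=5,interpolation=cv2.INTER_CUBIC))
```

```text
-0.1353 5.1 [-0.0002 -0.0003 -0.0001] [-1.71 -2.54  2.91]
-0.1317 5.35 [-0.0003 -0.0004 -0.0002] [-3.32 -3.18  3.5 ]
-0.128 5.6 [-0.0004 -0.0005 -0.0002] [-3.29 -3.97  3.92]
-0.1243 5.85 [-0.0003 -0.0001 -0.0002] [-3.42 -3.82  3.29]
-0.1207 6.1 [-0.0001  0.0001 -0.    ] [-3.03 -2.43  2.86]
-0.117 6.35 [0. 0. 0.] [-3.6  -2.25  3.79]
```

View pics/f_wrist.png

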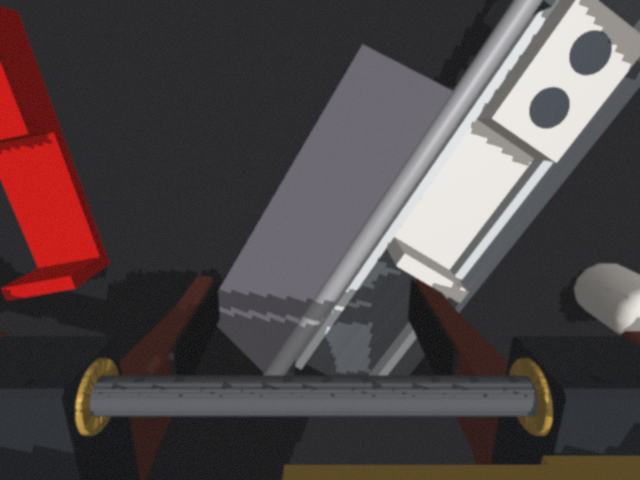

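View pics/f_scene.png

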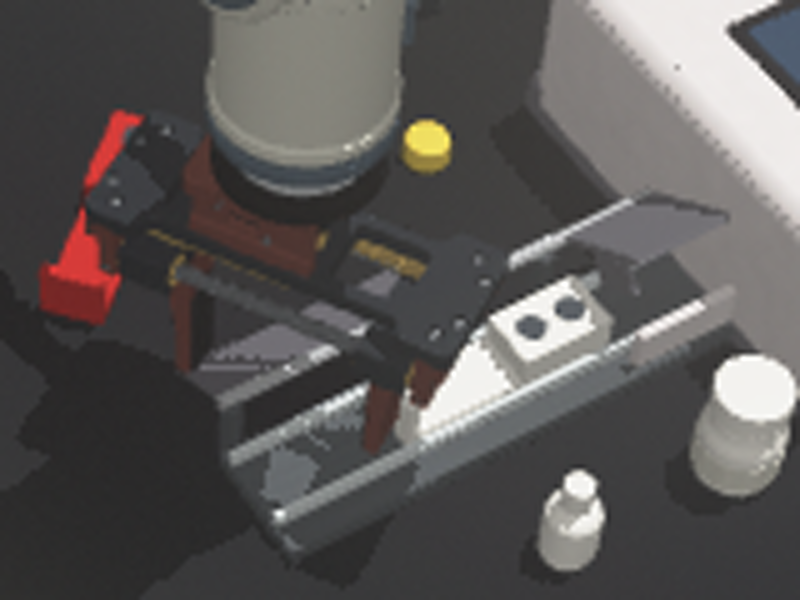

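Run:
```python
from h import *
from bench import *
th,xc,F=31,-.067,.66
ex,ey=axes()
for L in [-.113,-.105,-.095,-.085,-.075,-.067,-.062]+list(np.arange(-.061,-.0535,.001)):
    p,q,i=pose(L,th,xc,pad_z(xc,F))
    move_l(p,speed=.04,orientation=q)
    s=state();ft=s["ft_force"];fy=ft[:2]@ey
    print(round(L,4),s["time"],np.round(s["ee_pos"]-p,4),np.round(ft,2),"along",round(fy,2))
    if fy<-14: break
d=get_image("wrist");cv2.imwrite("pics/g_wrist.png",d["frame"]);np.savez("g_wrist.npz",**{k:d[k] for k in("frame","depth","camera_matrix","view")})
f=get_image("scene")["frame"];cv2.imwrite("pics/g_scene.png",cv2.resize(f[170:290,275:435],None,fx=5,fy=5,interpolation=cv2.INTER_CUBIC))
```

```text
-0.113 6.7 [0.0003 0.0004 0.0002] [-2.29 -0.28  4.15] along -0.88
-0.105 7.05 [0.0001 0.0005 0.    ] [-1.98  0.22  4.46] along -0.32
-0.095 7.45 [ 0.0001  0.0005 -0.    ] [-1.7  -1.08  3.84] along -1.49
-0.085 7.85 [ 0.0001  0.0005 -0.0001] [-2.67 -0.81  3.57] along -1.49
-0.075 8.25 [ 0.0001  0.0006 -0.    ] [-1.99 -1.14  3.39] along -1.63
-0.067 8.6 [0.0001 0.0006 0.    ] [-0.9  -0.14  3.93] along -0.38
-0.062 8.875 [0.0001 0.0005 0.    ] [-2.29 -0.65  3.86] along -1.24
-0.061 9.125 [-0.0001 -0.0001 -0.    ] [-2.98 -1.91  3.35] along -2.64
-0.06 9.375 [-0.     -0.0001 -0.    ] [-3.2  -3.16  3.9 ] along -3.9
-0.059 9.625 [-0.      0.0001 -0.    ] [-2.74 -2.56  3.46] along -3.2
-0.058 9.875 [0.     0.0001 0.    ] [-1.92 -2.57  4.02] along -2.99
-0.057 10.125 [ 0.      0.0001 -0.    ] [-3.01 -1.75  3.36] along -2.49
-0.056 10.375 [-0.0001 -0.0003 -0.    ] [-2.78 -3.77  3.41] along -4.37
-0.055 10.625 [-0.0003 -0.0011  0.    ] [-4.39 -7.02  4.28] along -7.94
-0.054 10.875 [-0.0005 -0.0019  0.    ] [-5.22 -8.85  5.36] along -9.93
```

View pics/g_wrist.png

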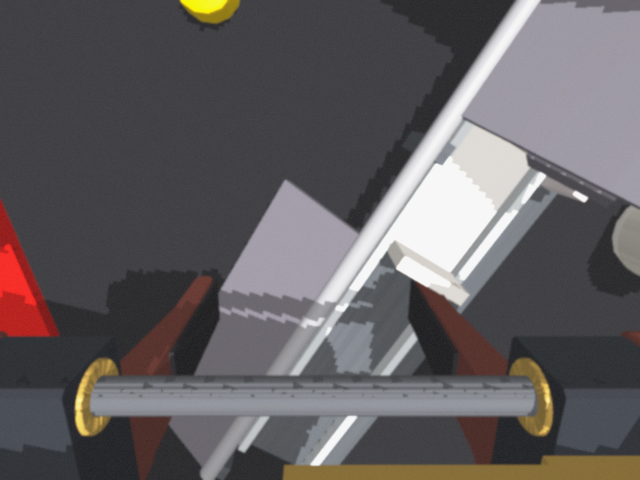

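View pics/g_scene.png

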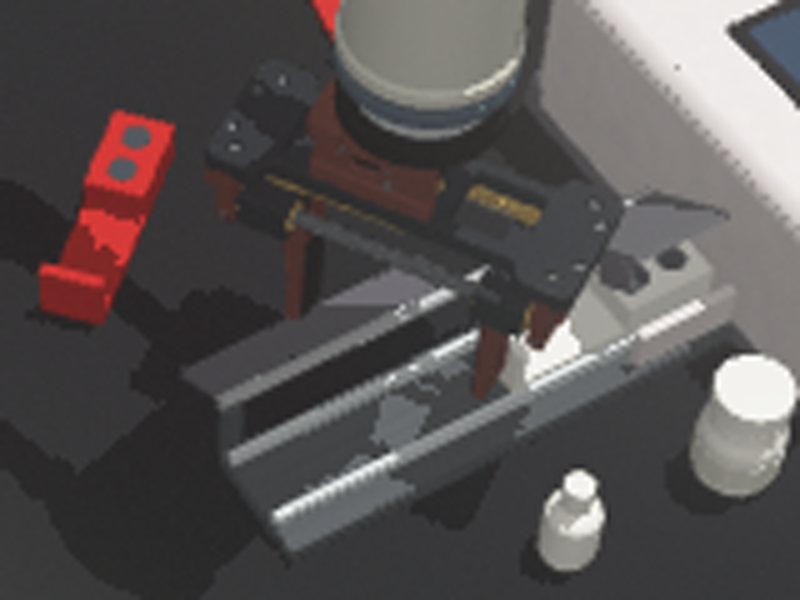

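Run:
```python
from h import *
from bench import *
th,xc,F=31,-.067,.66
p,q,i=pose(-.064,th,xc,pad_z(xc,F)); move_l(p,speed=.04,orientation=q)
s=state();print(s["time"],np.round(s["ft_force"],2))
p2=p.copy();p2[2]=.065; move_l(p2,speed=.05)
s=state();print(s["time"],np.round(s["ft_force"],2))
p3=A2W(-.03,-.15,.17); move_l(p3,speed=.15)
s=state();print(s["time"],np.round(s["ft_force"],2),s["ee_pos"])
for n in("wrist","top","scene"):
    d=get_image(n);np.savez(f"i_{n}.npz",**{k:d[k] for k in("frame","depth","camera_matrix","view")})
    cv2.imwrite(f"pics/i_{n}.png",d["frame"])
```

```text
11.375 [-1.37  2.55  3.52]
12.2333 [ 0.69  0.36 -0.06]
13.15 [-0.46  0.31 -0.38] [ 0.54924437 -0.02486761  0.16879608]
```

View pics/i_wrist.png

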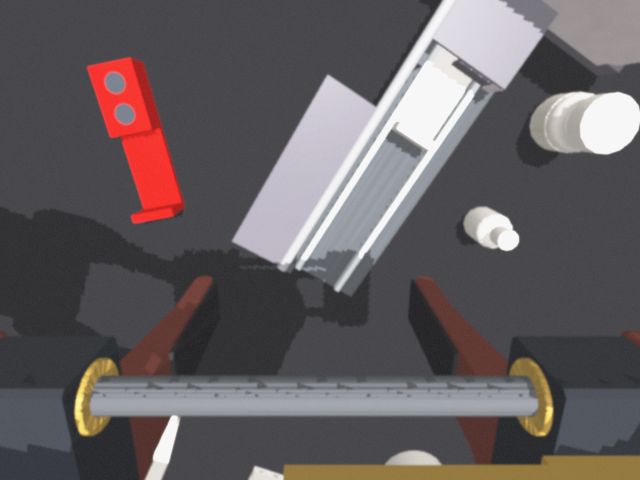

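View pics/i_scene.png

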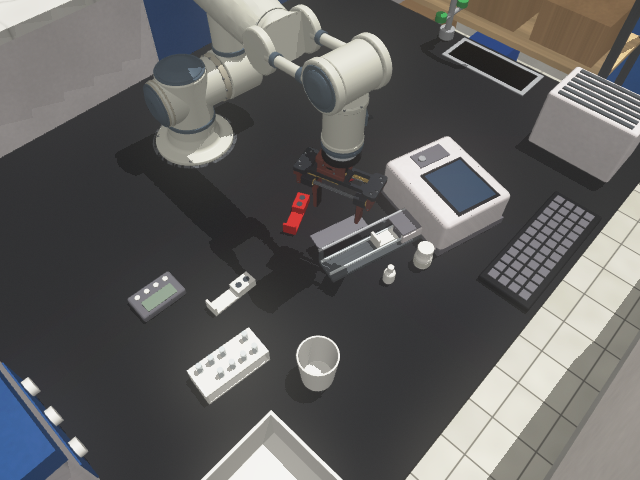

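Run:
```python
from h import *
d=load("i_wrist.npz")
f=d["frame"];cv2.imwrite("pics/j.png",cv2.resize(f[0:300,220:570],None,fx=2,fy=2,interpolation=cv2.INTER_CUBIC))
for u,v in[(240,240),(290,175),(328,80)]:print("paddle",np.round(W2A(dep(d,u,v))*1e3,1))
print("paddle outer far/near @46.5",W2A(onz(d,328,75,.0465))*1e3,W2A(onz(d,233,240,.0465))*1e3)
for u,v in[(490,25),(520,40)]:print("cover",np.round(W2A(dep(d,u,v))*1e3,1))
```

```text
paddle [ -73.3 -185.8   45.9]
paddle [ -65.5 -124.7   44.1]
paddle [-75.4 -56.7  46.1]
paddle outer far/near @46.5 [-77.0527925  -54.14197937  46.5       ] [ -77.78669859 -188.32605341   46.5       ]
cover [-3.1 25.8 42.7]
cover [19.1 28.8 43. ]
```

View pics/j.png

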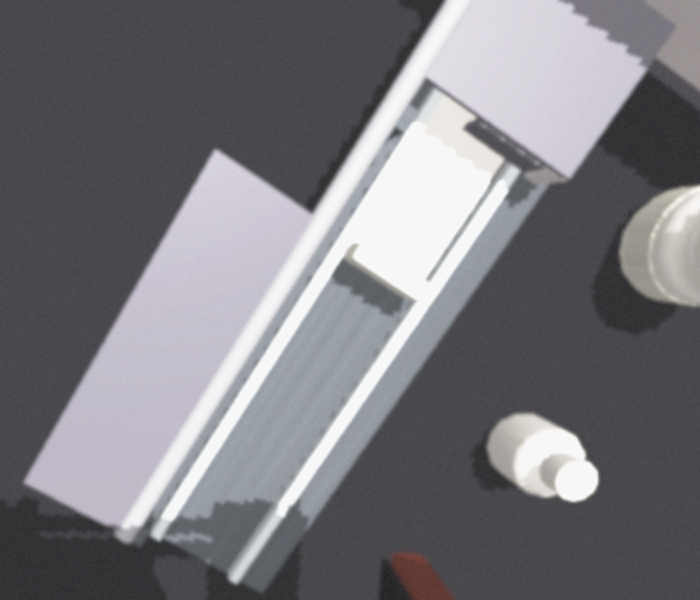

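Run:
```python
from h import *
d=load("i_wrist.npz")
for u,v in[(355,262),(385,280),(413,296)]:print("lip rear@40",np.round(W2A(onz(d,220+u/2,v/2,.04))*1e3,1), "z30",np.round(W2A(onz(d,220+u/2,v/2,.03))*1e3,1),"dep",np.round(W2A(dep(d,220+u/2,v/2-2))*1e3,1))
t=load("i_top.npz");a=load("a_top.npz")
diff=cv2.absdiff(t["frame"],a["frame"]).max(2);
for n,(u,v) in dict(cap=(194,275),sb=(263,163),wb=(213,151),red1=(275,315),red2=(162,343),spare=(420,275)).items():
    print(n,np.median(diff[v-10:v+10,u-10:u+10]))
cv2.imwrite("pics/k_top.png",t["frame"])
```

```text
lip rear@40 [-16.  -59.5  40. ] z30 [-14.1 -58.7  30. ] dep [-16.8 -58.3  39.8]
lip rear@40 [ -3.4 -59.1  40. ] z30 [ -1.  -58.3  30. ] dep [ -3.9 -57.8  38.7]
lip rear@40 [  8.4 -58.5  40. ] z30 [ 11.2 -57.7  30. ] dep [  7.5 -57.4  40.2]
cap 114.0
sb 71.5
wb 68.0
red1 159.0
red2 1.0
spare 1.0
```

View pics/k_top.png

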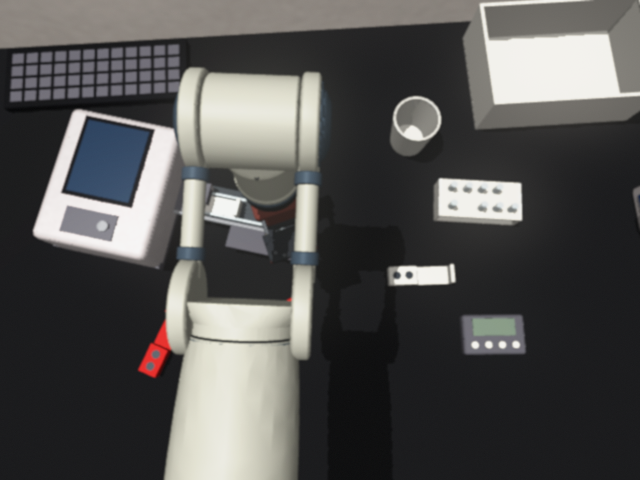

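Run:
```python
from h import *
from bench import *
th,xc,F=38,-.066,.66
ex,ey=axes()
p,q,i=pose(-.066,th,xc,.056);print(i); move_l(p,speed=.15,orientation=q)
p,q,i=pose(-.066,th,xc,pad_z(xc,F)); move_l(p,speed=.06,orientation=q)
print(state()["time"],np.round(state()["ft_force"],2))
for L in [-.060,-.058,-.057,-.056,-.055,-.054,-.053,-.052,-.051]:
    p,q,i=pose(L,th,xc,pad_z(xc,F)); move_l(p,speed=.04,orientation=q)
    s=state();fy=s["ft_force"][:2]@ey;e=(s["ee_pos"]-p)[:2]@ey
    print(L,s["time"],"fy",round(fy,2),"actual L",round(L+e,4))
    if fy<-15:break
p,q,i=pose(-.064,th,xc,pad_z(xc,F)); move_l(p,speed=.04,orientation=q)
p2=p.copy();p2[2]=.065; move_l(p2,speed=.05)
move_l(A2W(-.03,-.15,.17),speed=.15)
s=state();print(s["time"],np.round(s["ft_force"],2))
d=get_image("wrist");np.savez("l_wrist.npz",**{k:d[k] for k in("frame","depth","camera_matrix","view")})
cv2.imwrite("pics/l.png",cv2.resize(d["frame"][0:300,220:570],None,fx=2,fy=2,interpolation=cv2.INTER_CUBIC))
```

```text
{'lipfinger_minx': np.float64(-0.008968283189121653), 'u': 0.0575, 'pad_corner_y': np.float64(-0.14424985481768876)}
14.9167 [-1.2  -2.01  3.18]
-0.06 15.2167 fy -0.73 actual L -0.0597
-0.058 15.4667 fy -1.64 actual L -0.0579
-0.057 15.7167 fy -2.62 actual L -0.0571
-0.056 15.9667 fy -1.73 actual L -0.056
-0.055 16.2167 fy -4.31 actual L -0.0556
-0.054 16.4667 fy -8.01 actual L -0.0554
-0.053 16.7167 fy -9.73 actual L -0.0553
-0.052 16.9667 fy -12.94 actual L -0.0551
-0.051 17.2167 fy -15.53 actual L -0.055
19.4417 [ 0.37 -1.05  0.54]
```

View pics/l.png

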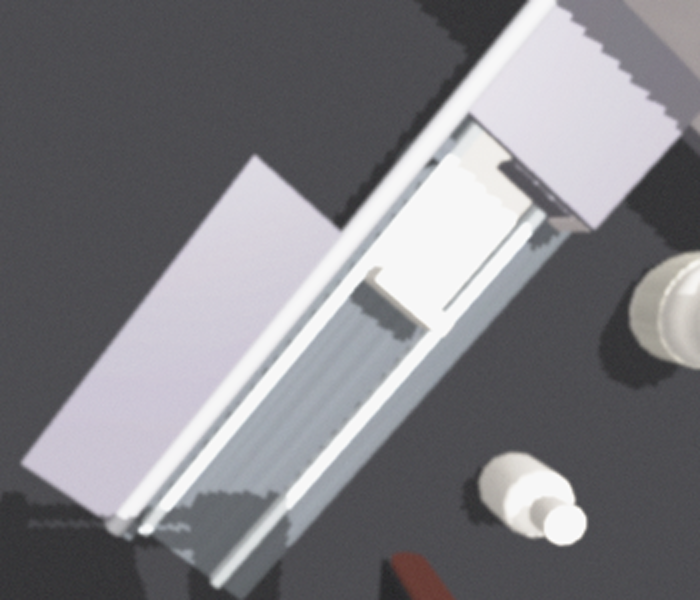

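Run:
```python
from h import *
from bench import *
d=load("l_wrist.npz")
for u,v in[(378,278),(404,302),(428,325)]:print("lip rear@40",np.round(W2A(onz(d,220+u/2,v/2,.04))*1e3,1))
for u,v in[(255,170),(35,460),(590,150)]:print("paddle/cover",np.round(W2A(dep(d,220+u/2,v/2))*1e3,1))
a=load("a_scene.npz")["frame"];b=get_image("scene")["frame"]
diff=cv2.absdiff(a,b).max(2)
for n,(u,v) in dict(sb=(389,275),wb=(424,256),spare=(232,293),rack=(229,366),beaker=(318,363),timer=(157,297),red=(296,214)).items(): print(n,diff[v-12:v+12,u-12:u+12].mean().round(1))
s=state();print(s["time"],s["ft_force"])
job_done()
```

```text
lip rear@40 [-17.2 -57.5  40. ]
lip rear@40 [ -4.2 -58.   40. ]
lip rear@40 [  8.1 -58.6  40. ]
paddle/cover [-74.4 -57.4  46.4]
paddle/cover [ -74.6 -185.5   46.1]
paddle/cover [10.5 17.5 41.2]
sb 2.6
wb 1.4
spare 1.1
rack 1.0
beaker 1.1
timer 1.2
red 1.3
19.5417 [-1.19758736 -0.49823726  0.13356428]
the job is handed in; nothing more can be done
```

The carrier is home against the stop and the flap has sprung shut. I handed the job in at 19.5 s with the gripper clear of everything.

**What I did:** One fingertip pressed the paddle to about 0.5–0.66 rad and kept it down. The other pushed the carrier's lip along the rail until the arm stalled on something solid. I then backed off and lifted. The first check suggested the carrier sat slightly skewed, about 1 mm out. So I pressed the paddle again and re-seated it with a centred push, up to 15.5 N along the rail, and let go.

**Last checks:**
- **Carrier:** the rear of the lip measured 57.5–58.6 mm before the mouth, against 58 mm nominal.
- **Flap:** the paddle's outer edge read about 46 mm high, which is its shut height. The cover read 41 mm, with the skirt hanging behind the block.
- **Forces:** the wrist read about 1 N at the end. The largest value I saw was about 16 N.
- **Bystanders:** the two bottles, spare carrier, rack, beaker, timer and one red look-alike are unchanged in the before and after scene pictures. I did not compare the yellow cap and the other red one at the end, because the arm hid the cap from the top camera, but no move went near them.

**Disagreement:** the fingertip position calculated at the stop was 55–56 mm before the mouth, 2–3 mm further in than the lip measured in the picture. I put this down to the assumed finger shape and arm give.

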